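# Unlatch the felt punch and hold it raised

## Task

Clear the throat of the punch stand so that the cutting board under it can be shifted: first turn the black latch dial clockwise until its pointer is at the long release mark, then take the punch by its grip and draw it straight up in its bore, without forcing it sideways and without pulling it right out, until the underside of its collar is level with the top of the little height post (40 mm up). Finish while still holding it steady there, with the dial left at the mark, and do not disturb the other things on the table.

Things in the scene. Friction and masses are not known exactly. Their poses are not given: they have to be found in the camera images.
- stand: grey C-frame punch stand fixed to the table, base 150 x 250 mm. Origin under the base's middle, z up. Head 70 (x) by 215 mm (y), flat top at z = 100 mm, 50 mm thick where it overhangs. Bore at y = -50 mm, dial at y = +50 mm (x = 0), on a housing 72 x 76 mm, top at z = 117 mm. A flat latch tongue (z 109 to 116 mm) slides between dial and punch. Room for fingers at the punch on the +x and -x sides
- dial (a joint): turn of the black latch dial about its vertical axis, 0 to 2.6 rad, growing clockwise seen from above; stays where left (friction 0.05 N m). Starts at 0.1 to 0.7, the latch tongue lying over the punch's collar; turning on draws the tongue back 10.5 mm per rad, clear of the collar from about 1.1. At 1.4 the pointer is at the long release mark, towards the stand's -x
- dial_grip (a point): on the dial's axis at grip height, 143 mm above the table. The dial is an upright bar 42 mm long, 12 mm thick, 34 mm tall (foot at 122 mm, top at 156 mm) on a 42 mm disc. The point turns with the dial: x along the bar to its pointer end (white line), z up; pinch the bar across y
- release_mark (a point): the long black tick on the dial's round scale, 29 mm from the dial's axis on the stand's -x side; the other ticks are short. The dial is right when its pointer is in line with it
- punch: loose steel punch, about 0.3 kg, upright in the stand's bore. Origin at its lower end, z up along it. From below: rod 18 mm diameter, 75 mm long (bore 19 mm); collar 40 mm diameter, 8 mm thick; neck 14 mm, 10 mm long; grip 22 mm diameter, 52 mm long. At the start the collar rests on the head; let go, it drops back
- punch_grip (a point): middle of the punch's cylindrical grip, on its axis, 119 mm above the rod's lower end (144 mm above the table at the start)
- punch_collar (a point): centre of the underside of the punch's collar, 75 mm above the rod's lower end; axes as the punch's
- bore_mouth (a point): centre of the bore's upper mouth, on the head's top, 100 mm above the table
- post_top (a point): top of the steel height post, 8 mm diameter, which stands 40 mm above the head's top, 49 mm from the bore's axis on the side away from the dial
- rack: wooden block with three upright spare punches, 70 x 130 x 96 mm; origin under its middle; a bystander
- mallet: wooden mallet lying down, head a 56 mm cylinder 100 mm long, handle 200 mm long to its -x side; origin on the table under the head; a bystander
- pin_jar: glass jar with metal lid, 56 mm across, 75 mm high; origin under its middle; a bystander
- tin: open metal cup, 72 mm across, 85 mm high; origin under its middle; a bystander
- pattern_block: wooden pattern block 75 x 100 x 28 mm lying beyond the stand; origin under its middle; a bystander
- ring_die: thin steel ring die, 68 mm across, 25 mm high, lying beyond the stand; origin under its middle; a bystander
- cork_pad: cork pad 60 x 100 x 14 mm lying before the stand; origin under its middle; a bystander

How it is judged:
By the outcome, as a careful person would: the job done as asked, in the order asked, and still so for the second after the job is handed in, while the arm keeps its last pose, push and grip.
It also fails if it takes over 50 s, if anything falls off the work surface, if the arm or the gripper's body presses on something with over 40 N, if the wrist force passes 120 N, or if a joint passes its speed limit or range.

## Robot

A 6-joint arm with a two-finger parallel gripper is mounted at the origin on the work surface. World frame = base frame: x ahead of the robot, y to its left, z up, the work surface at z = 0. Lengths are in m, angles in rad, forces in N, time in s.
With the tool pointing down it reaches from about 0.375 to 0.975 m from the base axis. Payload 3.8 kg.
Tool frame: the origin (TCP) lies on the centre line of the jaws, within the pads' length; the fingertips stand 14 mm ahead of it and the grasp point (between the pads) lies 5 mm behind it; z points along the fingers, y is the line along which they close (so a half turn about z gives the same grasp; the last joint's range is limited). The gripper opens to 85 mm and grips with 20 to 120 N. Pads are 22 mm wide; open, the fingers measure 114 mm over their backs; the gripper's body (76 mm by 85 mm) begins 54 mm behind the grasp point. The pads swing forward as they close: fully open they stand 13 mm farther back than shut.
Start: joints at [1.166, 0.264, 1.604, -0, 1.274, -0.037], TCP at [0.243, 0.63, 0.245] pointing down, gripper open.
Joint ranges: [-2.63, 2.63], [-0.94, 2.18], [0.31, 2.57], [-1.31, 4.45], [0, 2.66], [-2.55, 2.55]. Speed limits (rad/s): [2.57, 2.57, 3.14, 3.14, 3.14, 3.14].

## Interface

Orientations are given as a rotation vector (axis times angle).
In Python, from workcell import bot, eyes, spot_in gives the robot as it stands.
- The arm moves only by the tool carry_out, never from a script. Its argument "series" is text: rows parted by semicolons, each of 4 numbers parted by spaces: the shift along the world's x, y, z in m, then the turn about the world's z in degrees. In form: tx ty tz roll; .... A call has 1 to 20 rows; each row shifts and turns the commanded pose from where the row before left it; what a row does not reach is not made up. A row lasts 1/8 s, in which the tool goes at most 62.5 mm and 10.7 degrees, less where a joint would pass 70% of its speed; a pose out of reach is approached as far as the arm can. A call is refused whole if a number of a shift passes 0.0625 or a number of a turn 10.7, either way. A call with a gripper value outside its range is refused whole. "jaw" is the gripper command: -1 is shut, 1 is fully open, values between are in proportion, set as the call begins (left out, the last holds). The fingers move at their own pace and stop on an object; "grip_force" is the grip in N (left out, the last holds). Time passes only in rows, so rows that do not move let the fingers close. It gives the time, the measured TCP pose, the force, the opening and the grip force at its end, in the units of the state.
- bot.read_state(): the state, without advancing time (a new reading comes with each control period).
- eyes.read_camera(name): name is "side" or "top"; returns (picture, depth): 420x560x3 uint8, blue, green, red; 420x560 float32, m along the optical axis (not along the pixel's ray), 0 where there is no reading.
- eyes.get_calibration(name): a dict with "K" (3x3 intrinsics, pixels), "position" and "rotation" of the camera in the world. Camera axes: x right, y down, z forward; pixel columns grow to the right and rows downward; lengths in m; the calibration is good to about 2 mm. A picture is of the moment at which its call begins. get_calibration takes no time and is no camera call.
- bot.finish_job(): hands the job in; it is judged then, once.
Trained networks look in the newest picture that a camera, given by its name, has taken for a name from the list of things; names that differ only in an ending like _2 or _b are one class to them, and where a whole thing is asked for, a point or a joint stands for the part that bears it (a point fixed in the world has none). Each returns a list of dicts, best first, with "score" (0 to 1); they miss things now and then, are a little off and sometimes report something else, mostly with a low value. They report only what shows in the picture. A call takes as long as a camera call.
- spot_in(camera, target): "rect" ([centre column, centre row, width, height] in pixels, round what is visible of it).
The state is a dict: "time": time; "q": joint angles; "joint_vel": joint speeds; "joint_torque": joint torques, N m; "tool_pos": TCP position; "tcp_rot": TCP orientation; "wrist_force": force on the tool from outside, world axes, zero at the start; "torque": the same for the moment, N m; "width": opening from 0.0 (shut) to 1.0 (fully open); "grip_force": force on a finger pad.
Only numpy, scipy, OpenCV 4.12 (cv2) and the standard library are available. Lean on these libraries where they do the work, as an engineer would, in place of code of your own. Each camera call takes 0.05 s, during which the arm holds its last target. There are 200 camera calls.

## Working session

There is one attempt and no reset: what is moved stays moved. The work goes in short steps, Python scripts to look and compute and a tool call to move; the robot and the scene stay as the last step left them, time stands still between calls to the robot, and variables do not carry over. Pictures are saved under pics/ and viewed, at most 10 in all, crops included, and the job is handed in when it is done.

Besides the shell and the picture viewer there is one more tool, called after "Emit:" by a JSON object that holds its "fn" and its "kwargs". carry_out: Moves the arm, as the interface text tells. Its arguments: {"type":"object","properties":{"series":{"type":"string"},"jaw":{"type":"number"},"grip_force":{"type":"number"}},"required":["series"]}

```bash
mkdir -p pics
cat > h.py <<'E'
import numpy as np, cv2
from workcell import bot, eyes, spot_in
def cloud(name,d):
    c=eyes.get_calibration(name);K=np.array(c["K"]);R=np.array(c["rotation"])
    if R.shape!=(3,3): R=cv2.Rodrigues(R.astype(float))[0]
    v,u=np.mgrid[:d.shape[0],:d.shape[1]]
    p=np.stack([(u-K[0,2])/K[0,0]*d,(v-K[1,2])/K[1,1]*d,d],-1)
    return p@R.T+np.array(c["position"])
def proj(name,P):
    c=eyes.get_calibration(name);K=np.array(c["K"]);R=np.array(c["rotation"])
    if R.shape!=(3,3): R=cv2.Rodrigues(R.astype(float))[0]
    q=(np.atleast_2d(P)-c["position"])@R@K.T
    return q[:,:2]/q[:,2:]
E
python3 - <<'E'
from h import *
for n in("top","side"):
    im,d=eyes.read_camera(n);cv2.imwrite(f"pics/{n}0.png",im);np.save(f"{n}0.npy",d)
    P=cloud(n,d); c=eyes.get_calibration(n); print(n,np.round(c["position"],3),np.round(c["rotation"],2).tolist(),c["K"][0][0])
    for t in("stand","dial","punch","release_mark","post_top","punch_grip"):
        for r in spot_in(n,t)[:2]:
            u,v=int(r["rect"][0]),int(r["rect"][1]);print(t,round(r["score"],2),np.round(r["rect"]),np.round(P[v,u],3))
print(bot.read_state())
E
```

```text
top [0.351 0.02  1.082] [-1.93, 2.29, -0.25] 393.58526248363864
stand 0.63 [118. 263.  44.  94.] [0.522 0.455 0.001]
stand 0.54 [238. 230. 106.  94.] [0.538 0.112 0.1  ]
dial 0.68 [216. 232.  18.  15.] [0.532 0.158 0.151]
punch 0.62 [119. 262.  54.  94.] [0.522 0.455 0.001]
punch 0.57 [252. 208.  17.  14.] [0.574 0.063 0.158]
release_mark 0.82 [241. 231. 103.  95.] [0.534 0.105 0.099]
post_top 0.85 [238. 229. 105.  94.] [0.537 0.11  0.1  ]
punch_grip 0.75 [251. 208.  10.  15.] [0.571 0.066 0.16 ]
punch_grip 0.34 [217. 233.  18.  15.] [0.532 0.158 0.135]
side [ 0.34  -1.125  0.854] [-2.15, 0.17, -0.12] 491.16571952974095
stand 0.57 [272. 201.  88.  81.] [0.549 0.059 0.088]
punch 0.63 [283. 185.  19.  23.] [0.58  0.059 0.139]
release_mark 0.82 [271. 203.  82.  85.] [0.546 0.059 0.085]
post_top 0.8 [274. 200.  84.  81.] [0.555 0.046 0.099]
punch_grip 0.8 [283. 187.  11.  30.] [0.581 0.063 0.134]
{'time': 0.7, 'q': array([ 1.16607697e+00,  2.63852898e-01,  1.60395226e+00,  1.67855635e-06,
        1.27370206e+00, -3.69341371e-02]), 'joint_vel': array([ 0.00091884, -0.00070282,  0.00021026,  0.00175291, -0.00053453,
        0.0008979 ]), 'joint_torque': array([ 1.01958398e-03, -5.14841187e+01, -3.67617166e+01,  1.17607037e-04,
        7.82827465e-04,  4.67535855e-06]), 'tool_pos': array([0.24272601, 0.62986823, 0.24533732]), 'tcp_rot': array([5.74462747e-01, 3.08860635e+00, 1.31483742e-04]), 'wrist_force': array([ 0.85765632,  0.37590097, -0.54659699]), 'torque': array([-0.0584821 ,  0.05300779, -0.00322484]), 'grip_force': 0.0, 'width': 1.0015894464425954}
```

View pics/top0.png

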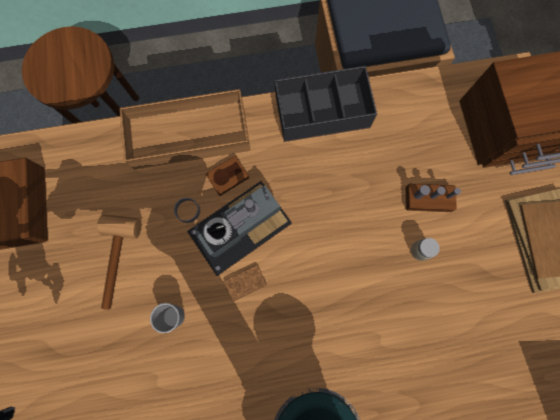

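View pics/side0.png

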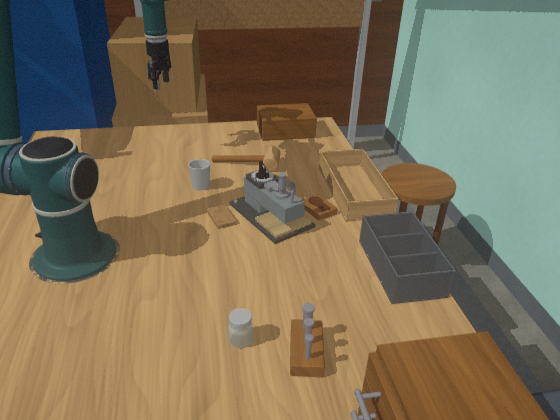

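The top view shows the stand at about (240,230), with the dial at (217,232) and the punch at (251,207). The mallet, tin, ring die, block and cork pad all stand clear of it. Next I'll enlarge this area and measure it.

Run:
```python
from h import *
ims=[];ds=[]
for i in range(6):
    im,d=eyes.read_camera("top");ims.append(im);ds.append(d)
im=np.mean(ims,0).astype(np.uint8);d=np.median(ds,0)
P=cloud("top",d)
m=np.zeros(d.shape,bool);m[175:280,180:300]=1
def S(lo,hi,mm=m): 
    k=mm&(P[...,2]>lo)&(P[...,2]<hi);return P[k],np.argwhere(k)
h,_=S(.094,.106);print("head z",np.median(h[:,2]),len(h))
r=cv2.minAreaRect(h[:,:2].astype(np.float32)*1000);print("head rect",r)
b,_=S(.11,.125);print("housing",cv2.minAreaRect(b[:,:2].astype(np.float32)*1000),np.median(b[:,2]))
t,ij=S(.135,.19)
for p,q in zip(t,ij): print(q[::-1],np.round(p*1000).astype(int))
c=im[180:275,185:295];cv2.imwrite("pics/crop1.png",cv2.resize(c,None,fx=6,fy=6,interpolation=cv2.INTER_CUBIC))
```

```text
head z 0.10027229150636163 1019
head rect ((563.0007934570312, 108.12467956542969), (70.9999008178711, 214.85340881347656), 25.967411041259766)
housing ((562.2101440429688, 110.36125946044922), (72.43022918701172, 188.13623046875), 25.598642349243164) 0.11733812151165285
[265 194] [605  27 140]
[266 194] [605  25 140]
[267 194] [605  22 140]
[265 195] [603  28 140]
[266 195] [603  25 139]
[267 195] [602  23 141]
[265 196] [600  28 141]
[266 196] [599  26 142]
[267 196] [601  23 136]
[248 199] [592  69 169]
[249 199] [592  67 169]
[246 200] [590  74 170]
[247 200] [590  72 170]
[248 200] [589  69 171]
[249 200] [589  67 171]
[250 200] [588  65 172]
[251 200] [588  62 171]
[245 201] [588  77 170]
[246 201] [588  75 170]
[247 201] [587  72 171]
[248 201] [587  70 171]
[249 201] [587  67 170]
[250 201] [586  65 170]
[251 201] [586  63 169]
[252 201] [586  60 170]
[244 202] [586  80 169]
[245 202] [586  77 171]
[246 202] [586  75 170]
[247 202] [585  73 171]
[248 202] [585  70 170]
[249 202] [584  68 170]
[250 202] [584  66 170]
[251 202] [583  63 171]
[252 202] [583  61 170]
[244 203] [5
[... 3703 characters left out ...]
157]
[208 231] [534 175 157]
[209 231] [534 173 156]
[210 231] [533 171 156]
[211 231] [533 168 156]
[212 231] [533 167 153]
[213 231] [532 164 155]
[214 231] [532 162 155]
[215 231] [533 160 150]
[216 231] [533 158 147]
[217 231] [533 156 145]
[218 231] [533 154 141]
[219 231] [533 152 137]
[207 232] [532 178 157]
[208 232] [532 176 156]
[209 232] [532 174 155]
[210 232] [531 171 154]
[211 232] [531 169 153]
[212 232] [531 168 149]
[213 232] [532 166 145]
[214 232] [532 164 144]
[215 232] [532 162 138]
[216 232] [532 160 137]
[207 233] [531 179 152]
[208 233] [531 178 148]
[209 233] [531 175 147]
[210 233] [531 174 143]
[211 233] [531 171 142]
[212 233] [531 170 138]
[209 234] [531 178 135]
```

View pics/crop1.png

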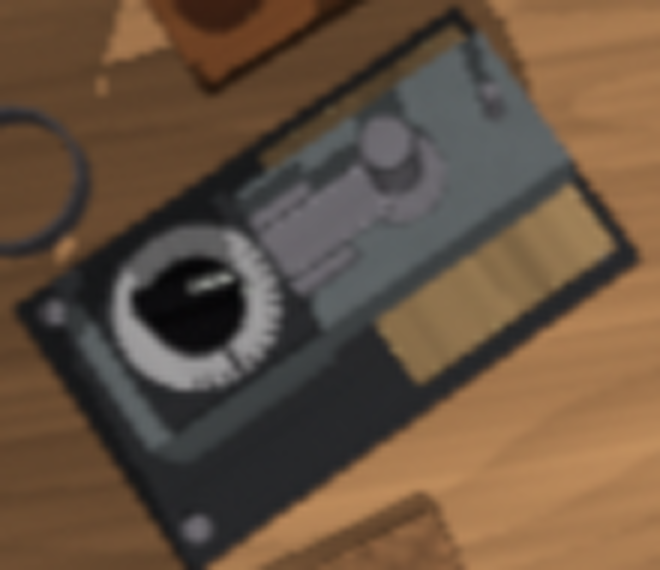

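Measured positions (mm):

| Item | Value | Check |
|---|---|---|
| Bore | (581.5, 70) | From the punch top and the post top at (603, 25.5), 49 mm apart ✓ |
| Dial axis | (538.3, 159.7) | 100 mm from the bore ✓ |
| Stand x axis | 25.8° | – |
| Dial pointer | about -84° | – |
| Release mark | -154.2° | Needs about 70° clockwise |

The tool's y axis is at 68.9° now and has to be at about 6° to pinch the bar. I'll move above the dial first.

Emit:
{"fn": "carry_out", "kwargs": {"series": "0.0247 -0.0392 0 -5.25;0.0247 -0.0392 0 -5.25;0.0247 -0.0392 0 -5.25;0.0247 -0.0392 0 -5.25;0.0247 -0.0392 0 -5.25;0.0247 -0.0392 0 -5.25;0.0247 -0.0392 0 -5.25;0.0247 -0.0392 0 -5.25;0.0247 -0.0392 0 -5.25;0.0247 -0.0392 0 -5.25;0.0247 -0.0392 0 -5.25;0.0247 -0.0392 0 -5.25;0 0 0 0;0 0 0 0", "jaw": 1}}

```text
time: 2.75
tool_pos: [0.5389, 0.1596, 0.2452]
tcp_rot: [-2.103, -2.333, -0.0]
wrist_force: [-0.6, -0.9, 0.7]
width: 0.998
grip_force: 0.0
```

Emit:
{"fn": "carry_out", "kwargs": {"series": "0 0 -0.025 0;0 0 -0.03 0;0 0 -0.028 0;0 0 -0.015 0;0 0 -0.005 0;0 0 0 0"}}

```text
time: 3.5
tool_pos: [0.5393, 0.16, 0.1428]
tcp_rot: [2.103, 2.334, 0.001]
wrist_force: [-0.2, -0.1, 0.2]
width: 0.999
grip_force: 0.0
```

Emit:
{"fn": "carry_out", "kwargs": {"series": "0 0 0 0;0 0 0 0;0 0 0 0;0 0 0 0;0 0 0 0;0 0 0 0;0 0 0 0;0 0 0 0", "jaw": -1, "grip_force": 40}}

```text
time: 4.5
tool_pos: [0.5381, 0.1594, 0.1427]
tcp_rot: [-2.103, -2.332, 0.003]
wrist_force: [-4.4, -1.1, 5.5]
width: 0.13
grip_force: 40.5
```

Emit:
{"fn": "carry_out", "kwargs": {"series": "-0.0005 0 0 -5;0 0 0 -5;0 0 0 -5;0 0 0 -5;0 0 0 -5;0 0 0 -5;0 0 0 -5;0 0 0 -5;0 0 0 -5;0 0 0 -5;0 0 0 -5;0 0 0 -5;0 0 0 -5;0 0 0 -5;0 0 0 0;0 0 0 0"}}

```text
time: 6.5
tool_pos: [0.5386, 0.159, 0.1427]
tcp_rot: [3.06, 0.707, -0.0]
wrist_force: [-2.7, -3.9, 5.6]
width: 0.132
grip_force: 40.5
```

Run:
```python
from h import *
s=bot.read_state();R=cv2.Rodrigues(s["tcp_rot"])[0];print(np.degrees(np.arctan2(R[1,1],R[0,1])),s["torque"],s["tool_pos"],s["wrist_force"])
```

```text
-63.993313447030445 [-0.55398048  0.38743086 -0.03844462] [0.53859337 0.15899797 0.14265173] [-2.6582864  -3.86236771  5.62878367]
```

Tool y is at -64.0°, within 0.2° of the target. I'll release the bar, rise, move over the punch with tool y at 25.8° (a turn of +90°), and check the dial on the way.

Emit:
{"fn": "carry_out", "kwargs": {"series": "0 0 0 0;0 0 0 0;0 0 0 0;0 0 0 0;0 0 0 0;0 0 0 0", "jaw": 1}}

```text
time: 7.25
tool_pos: [0.5386, 0.1595, 0.1423]
tcp_rot: [-3.061, -0.705, -0.0]
wrist_force: [-0.0, 0.4, 0.2]
width: 0.999
grip_force: 0.0
```

Emit:
{"fn": "carry_out", "kwargs": {"series": "0 0 0.02 0;0 0 0.04 0;0 0 0.04 0;0 -0.03 0.02 9;0 -0.05 0 9;0 -0.05 0 9;0 -0.05 0 9;0 -0.05 0 9;0 -0.05 0 9;0 0 0 9;0 0 0 9;0 0 0 9;0 0 0 9;0 0 0 0;0 0 0 0"}}

```text
time: 9.12
tool_pos: [0.5386, -0.1205, 0.2623]
tcp_rot: [-1.67, -2.661, -0.0]
wrist_force: [0.6, 0.2, 0.1]
width: 1.002
grip_force: 0.0
```

Run:
```python
from h import *
ims=[];ds=[]
for i in range(6):
    im,d=eyes.read_camera("top");ims.append(im);ds.append(d)
im=np.mean(ims,0).astype(np.uint8);d=np.median(ds,0);P=cloud("top",d)
m=np.zeros(d.shape,bool);m[175:280,180:300]=1
for c,lo,hi in(((.5383,.1597),.153,.16),((.5815,.07),.165,.175)):
    k=m&(P[...,2]>lo)&(P[...,2]<hi)&(np.hypot(P[...,0]-c[0],P[...,1]-c[1])<.035)
    print(k.sum(),cv2.minAreaRect(P[k][:,:2].astype(np.float32)*1000))
c=im[180:275,185:295];cv2.imwrite("pics/crop2.png",cv2.resize(c,None,fx=6,fy=6,interpolation=cv2.INTER_CUBIC))
s=bot.read_state();R=cv2.Rodrigues(s["tcp_rot"])[0];print(s["time"],np.degrees(np.arctan2(R[1,1],R[0,1])),s["tool_pos"])
```

```text
87 ((538.7238159179688, 160.0762176513672), (41.95244216918945, 11.803935050964355), 26.41185188293457)
67 ((581.3556518554688, 69.92073059082031), (20.082275390625, 20.260929107666016), 36.84269332885742)
9.425 25.896832044898915 [ 0.5385969  -0.12050473  0.26226454]
```

View pics/crop2.png

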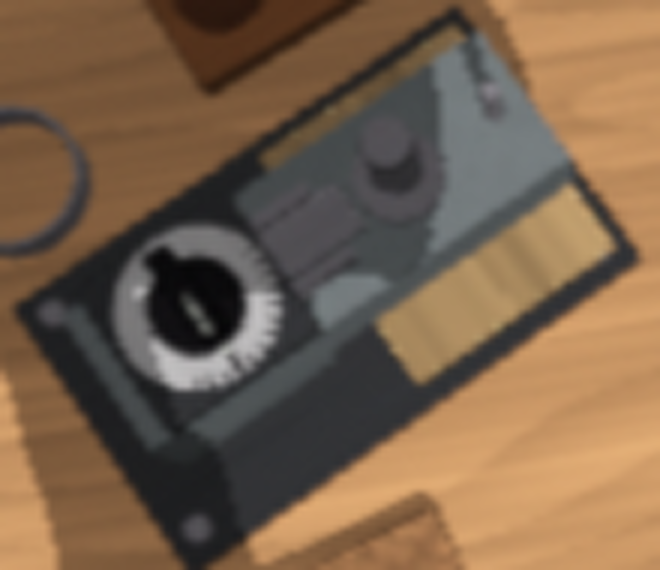

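The picture shows the dial bar at 26.4°, with its pointer towards the long tick at crop (235,360). The tongue is drawn clear of the collar. The punch top measures (581.4, 69.9), so I'll grasp there.

Emit:
{"fn": "carry_out", "kwargs": {"series": "0.0086 0.0381 0 0;0.0086 0.0381 0 0;0.0086 0.0381 0 0;0.0086 0.0381 0 0;0.0084 0.038 0 0;0 0 0 0;0 0 0 0;0 0 -0.03 0;0 0 -0.035 0;0 0 -0.032 0;0 0 -0.017 0;0 0 -0.008 0;0 0 0 0;0 0 0 0"}}

```text
time: 11.18
tool_pos: [0.5825, 0.0698, 0.1418]
tcp_rot: [1.666, 2.661, 0.002]
wrist_force: [0.7, -0.7, 0.3]
width: 1.002
grip_force: 0.0
```

Emit:
{"fn": "carry_out", "kwargs": {"series": "0 0 0 0;0 0 0 0;0 0 0 0;0 0 0 0;0 0 0 0;0 0 0 0;0 0 0 0;0 0 0 0", "jaw": -1, "grip_force": 40}}

```text
time: 12.18
tool_pos: [0.5813, 0.0698, 0.1405]
tcp_rot: [-1.666, -2.663, 0.0]
wrist_force: [-3.0, -0.1, 5.0]
width: 0.249
grip_force: 39.1
```

Emit:
{"fn": "carry_out", "kwargs": {"series": "-0.0004 0 0.001 0;0 0 0.002 0;0 0 0.002 0;0 0 0 0;0 0 0 0"}}

```text
time: 12.8
tool_pos: [0.5809, 0.0699, 0.1452]
tcp_rot: [-1.666, -2.663, 0.0]
wrist_force: [-0.1, -0.5, -2.5]
width: 0.243
grip_force: 39.2
```

The punch hangs free at about 3 N, with no side force. I'll lift it the rest of the way.

Emit:
{"fn": "carry_out", "kwargs": {"series": "0 0 0.003 0;0 0 0.005 0;0 0 0.005 0;0 0 0.005 0;0 0 0.005 0;0 0 0.005 0;0 0 0.004 0;0 0 0.002 0;0 0 0.001 0;0 0 0 0;0 0 0 0;0 0 0 0"}}

```text
time: 14.3
tool_pos: [0.5809, 0.0698, 0.1801]
tcp_rot: [-1.666, -2.663, 0.0]
wrist_force: [-0.2, -0.2, -2.5]
width: 0.246
grip_force: 39.2
```

Run:
```python
from h import *
ims=[];ds=[]
for i in range(8):
    im,d=eyes.read_camera("side");ims.append(im);ds.append(d)
im=np.mean(ims,0).astype(np.uint8);P=cloud("side",np.median(ds,0))
# visible collar top/underside and post
b=np.array([.5815,.070]);x=np.array([np.cos(.45),np.sin(.45)])
for nm,c in(("collar40",(*b,.14)),("post",(.603,.0255,.14)),("collartop",(*b,.148))): print(nm,proj("side",c).round(1))
k=(np.hypot(P[...,0]-b[0],P[...,1]-b[1])<.024)&(P[...,2]>.105)
for p,q in zip(P[k],np.argwhere(k)): 
    if p[2]<.165: print(q[::-1],(p*1000).round().astype(int),im[q[0],q[1]])
c=im[140:240,220:330];cv2.imwrite("pics/side2.png",cv2.resize(c,None,fx=6,fy=6,interpolation=cv2.INTER_CUBIC))
print(bot.read_state()["wrist_force"],bot.read_state()["tool_pos"])
```

```text
collar40 [[281.9 182.9]]
post [[292.3 190.4]]
collartop [[282.  180.5]]
[280 177] [574  63 164] [78 80 82]
[284 177] [585  60 165] [76 77 80]
[285 177] [588  61 164] [75 77 80]
[277 178] [570  85 149] [77 79 81]
[278 178] [573  86 148] [86 87 90]
[279 178] [572  65 160] [82 83 85]
[280 178] [574  61 162] [79 80 83]
[281 178] [576  58 164] [81 81 85]
[282 178] [579  60 162] [81 82 84]
[283 178] [582  57 164] [80 81 83]
[284 178] [585  59 162] [85 86 88]
[285 178] [589  64 159] [82 82 86]
[276 179] [566  81 148] [87 88 90]
[277 179] [569  79 149] [88 88 92]
[278 179] [572  79 148] [92 93 95]
[279 179] [574  77 149] [84 86 89]
[280 179] [575  65 157] [82 82 85]
[281 179] [577  63 157] [85 84 88]
[282 179] [579  59 159] [88 87 91]
[283 179] [583  63 157] [86 87 89]
[284 179] [586  66 155] [84 85 87]
[285 179] [591  76 149] [89 89 92]
[286 179] [595  77 148] [ 91 102 114]
[287 179] [597  76 148] [ 92 112 131]
[275 180] [562  74 149] [107 107 108]
[276 180] [565  74 148] [93 93 96]
[277 180] [568  73 149] [93 93 95]
[278 180] [570  72 149] [92 93 96]
[279 180] [574  74 148] [86 87 90]
[280
[... 4203 characters left out ...]
1]
[283 192] [584  61 115] [91 92 95]
[284 192] [588  64 112] [94 95 95]
[279 193] [573  66 109] [114 113 115]
[280 193] [576  63 111] [112 111 113]
[281 193] [578  60 113] [108 107 109]
[282 193] [581  60 112] [ 98  98 100]
[283 193] [584  61 111] [90 90 93]
[284 193] [588  65 108] [87 90 90]
[279 194] [573  64 107] [114 113 115]
[280 194] [576  63 107] [111 110 112]
[281 194] [578  60 109] [107 107 108]
[282 194] [581  61 108] [97 97 99]
[283 194] [584  62 107] [90 90 93]
[284 194] [588  64 105] [82 85 86]
[280 195] [575  60 106] [111 111 113]
[281 195] [578  59 106] [106 105 107]
[282 195] [581  60 105] [ 97  96 100]
[-0.34508184  0.74206225 -2.30725269] [0.58099903 0.06984767 0.18028252]
```

View pics/side2.png

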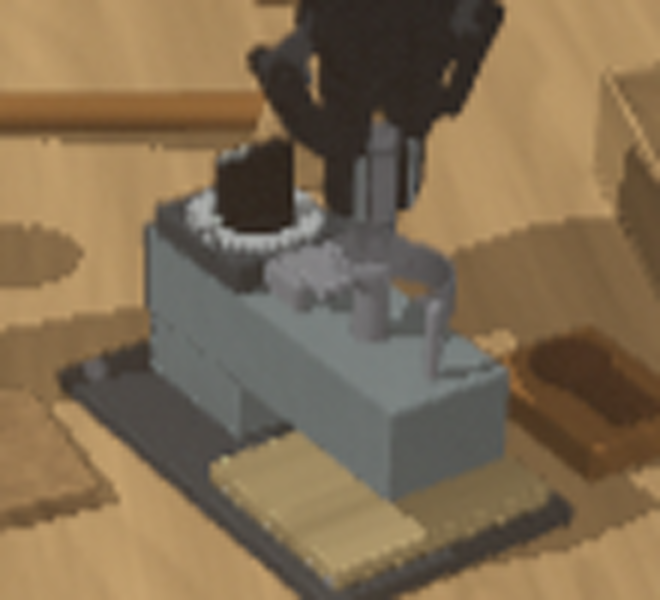

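The side view shows the collar raised at about (282,183), level with the post top, with the rod still in the bore. I'll check the height against the head and look at the collar tilt and dial.

Run:
```python
from h import *
ds=[eyes.read_camera("side")[1] for i in range(8)]
P=cloud("side",np.median(ds,0)).reshape(-1,3)
b=np.array([.5813,.070]);a=np.radians(25.8);L=P.copy()
d=P[:,:2]-b;L[:,0]=d@[np.cos(a),np.sin(a)];L[:,1]=d@[-np.sin(a),np.cos(a)]
r=np.hypot(L[:,0],L[:,1])
h=L[(abs(L[:,0])<.03)&(L[:,1]<-.02)&(L[:,1]>-.055)&(abs(L[:,2]-.1)<.004)]
c=L[(r<.0185)&(r>.009)&(abs(L[:,2]-.148)<.0035)]
print("head",np.median(h[:,2]),len(h),"collar top",np.median(c[:,2]),len(c))
A=np.c_[c[:,:2],np.ones(len(c))];print(np.linalg.lstsq(A,c[:,2],rcond=None)[0])
ds=[eyes.read_camera("top")[1] for i in range(4)]
P=cloud("top",np.median(ds,0));k=(P[...,2]>.153)&(P[...,2]<.16)&(np.hypot(P[...,0]-.5385,P[...,1]-.16)<.03)
print(k.sum(),cv2.minAreaRect(P[k][:,:2].astype(np.float32)*1000));s=bot.read_state();print(s["time"],s["tool_pos"],s["wrist_force"],s["torque"],s["grip_force"])
```

```text
head 0.10080124554306014 122 collar top 0.14840115940603815 42
[-0.0016662   0.01077997  0.14850921]
9 ((546.9065551757812, 159.7452850341797), (15.229552268981934, 4.306334018707275), 18.067340850830078)
15.3 [0.58101388 0.06987341 0.18028632] [-0.56669482 -0.10936918 -2.87683353] [ 0.01591952  0.03668666 -0.00240695] 39.20230507850647
```

The collar underside is 39.6 mm above the head by camera and 39.7 mm by TCP travel. I'll trim it up by 0.3 mm and hand in.

Emit:
{"fn": "carry_out", "kwargs": {"series": "0 0 0.0003 0;0 0 0 0;0 0 0 0;0 0 0 0"}}

```text
time: 15.8
tool_pos: [0.581, 0.0698, 0.1806]
tcp_rot: [1.667, 2.663, 0.0]
wrist_force: [-0.1, 0.7, -2.1]
width: 0.25
grip_force: 39.2
```

```bash
python3 -c "
from workcell import bot
print(bot.finish_job())"
```

```text
the job is handed in; nothing more can be done
None
```

I handed the job in at about 16 s: the dial was turned to within about 1° of the release mark, and the punch was drawn straight up and held with its collar about 40 mm above the head, level with the post top. I saw nothing else disturbed, though the gripper hid most of the dial in the last check.

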